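# Feel out the concealed catch of a sample box

### The arm

A 7-joint arm with a two-finger parallel gripper is mounted at the origin on a cart in front of the work surface, level with it; the furniture and walls round the work are solid. World frame = base frame: x ahead of the robot, y to its left, z up, the work surface at z = 0. Lengths are in m, angles in rad, forces in N, time in s.
With the tool pointing down it reaches from about 0.4 to 0.75 m from the base axis. Payload 19.5 kg.
Tool frame: the origin (TCP) lies at the very end of the fingers, on their centre line; the grasp point (between the pads) lies 19 mm behind it; z points along the fingers, y is the line along which they close (so a half turn about z gives the same grasp; the last joint's range is limited). The gripper opens to 85 mm and grips with 20 to 120 N. Pads are 22 mm wide; open, the fingers measure 114 mm over their backs; the gripper's body (76 mm by 85 mm) begins 54 mm behind the grasp point. The pads swing forward as they close: fully open they stand 13 mm farther back than shut.
Start: joints at [1.205, 0.707, -0.028, 1.485, 0.022, 0.951, -0.075], TCP at [0.183, -0.545, 0.231] pointing down, gripper open.
Joint ranges: [-2.71, 2.71], [-0.32, 2.16], [-1.57, 1.52], [0, 2.45], [-1.46, 4.6], [0, 2.02], [-2.83, 2.83]. Speed limits (rad/s): [1.89, 1.89, 2.57, 2.57, 3.01, 3.01, 3.01].

### API

Orientations are given as a 3x3 rotation matrix whose columns are the frame's x, y, z axes.
In Python, from workcell import bot gives the robot as it stands.
- The arm moves only by the tool jog_arm, never from a script. Its argument "plan" is one flat list of numbers, 5 for each row, row after row: the finger opening in cm, from 0 to 8.54, then the shift along the tool's x, y, z in cm, then the turn about the tool's z in rad. In form: [hand, dx, dy, dz, yaw, hand, dx, dy, dz, yaw, ...]. A call has 1 to 8 rows; each row shifts and turns the commanded pose from where the row before left it, along the tool's axes as they then stand; what a row does not reach is not made up. A row lasts 1/12 s, in which the tool goes at most 41.7 mm and 7.16 degrees, less where a joint would pass 70% of its speed; a pose out of reach is approached as far as the arm can. A call is refused whole if a number of a shift passes 4.17 or a number of a turn 0.125, either way. A call with a gripper value outside its range is refused whole. The fingers move at their own pace and stop on an object; "force" is the grip in N (left out, the last holds). Time passes only in rows, so rows that do not move let the fingers close. It gives the time, the measured TCP pose, the force, the opening and the grip force at its end, in the units of the state.
- bot.sense(): the state, without advancing time (a new reading comes with each control period).
- bot.get_image(name): name is "scene" or "top" or "wrist"; returns (picture, depth): 420x560x3 uint8, red, green, blue; 420x560 float32, m along the optical axis (not along the pixel's ray), 0 where there is no reading.
- bot.camera_model(name): a dict with "K" (3x3 intrinsics, pixels), "camera_from_world" (4x4, takes a point from world to camera coordinates). Camera axes: x right, y up, looking along -z (the intrinsics and any distortion apply to the point x, -y, -z); pixel columns grow to the right and rows downward; lengths in m; the calibration is good to about 2 mm. A picture is of the moment at which its call begins: read the wrist's pose just before it. camera_model takes no time and is no camera call; for the wrist camera it gives the pose at the moment of the call.
- bot.sign_off(): hands the job in; it is judged then, once.
Trained networks look in the newest picture that a camera, given by its name, has taken for a name from the list of things; names that differ only in an ending like _2 or _b are one class to them, and where a whole thing is asked for, a point or a joint stands for the part that bears it (a point fixed in the world has none). Each returns a list of dicts, best first, with "conf" (0 to 1); they miss things now and then, are a little off and sometimes report something else, mostly with a low value. They report only what shows in the picture. A call takes as long as a camera call. They do not tell look-alikes from the thing itself.
- bot.masks_of(camera, name): "region" (420x560 bool, what is visible of it) and "point" ([column, row] in pixels, amid what is visible of it).
The state is a dict: "time_s": time; "qpos": joint angles; "qvel": joint speeds; "joint_efforts": joint torques, N m; "ee_pos": TCP position; "eef_rot": TCP orientation; "contact_force": force on the tool from outside, world axes, zero at the start; "wrist_torque": the same for the moment, N m; "finger_gap": finger opening in m; "grip_force": force on a finger pad.
Only numpy, scipy, OpenCV 4.12 (cv2) and the standard library are available. Lean on these libraries where they do the work, as an engineer would, in place of code of your own. Each camera call takes 0.05 s, during which the arm holds its last target. There are 200 camera calls.

### The job

One of the six sage-green tiles in the lid of the dark wooden sample box is a concealed push catch; it looks just like the others. Feel across the tiles with a fingertip until one gives, and press it in so that the drawer springs open by itself. Do not force the box, do not disturb the small jar, candle or lip stick that stand round it, and leave the drawer standing open.

Things in the scene. Friction and masses are not known exactly. Their poses are not given: they have to be found in the camera images.
- box: dark wooden box with a drawer, fixed to the counter, 130 (its x) x 182 (its y) x 85 mm high. Origin: centre of its underside, on the counter; its z points up, its -x side is the drawer front, facing the robot. In the flat lid lie six sage-green tiles flush with its frame; five are rigid, one, in a place that differs each time, is the catch
- lid_mid (a point): centre of the lid's flat top, 85 mm above the box's origin, axes as the box's. Six square tiles of 50 mm, tops at this height, in two rows of three: centres at x = -26 and +26 mm, y = -52, 0 and +52 mm from here. Press near a tile's middle: a fingertip that also rests on a neighbour or the frame cannot sink
- catch (a joint): how far the catch tile is pressed in, m: 0 flush, 0.005 fully in. A spring pushes it back: it starts to give at 1.5 N and takes 4 N at the bottom. From 0.0025 on it sets the drawer free
- drawer (a joint): how far the drawer is out, m: 0 shut (latched: it cannot be pulled open), 0.045 fully sprung open towards the box's -x, where it stops. Once set free, a spring drives it out in about a second and keeps it out; it has a small brass knob that needs no handling
- jar: small round screw-lid jar, magenta with a black lid, 46 mm wide, 40 high, standing loose on the +y side of the box. Origin: centre of its underside
- candle: pale candle in a glass with a coral label, 80 mm wide, 57 high, standing loose on the -y side of the box. Origin: centre of its underside
- stick: lip stick in a red and white striped paper tube with a black cap, 15 mm wide, 70 high, standing loose near the far +y corner of the box. Origin: centre of its underside
Mind the look-alikes: they are no part of the job. Of the things that look like the jar, the middle-sized one is meant. Leave any yellow look-alike of the candle alone.

How it is judged:
By the outcome, as a careful person would: the job done as asked, in the order asked, and still so for the second after the job is handed in, with the robot touching nothing.
It also fails if it takes over 48 s, if anything falls off the work surface, if the arm or the gripper's body presses on something with over 40 N, if the wrist force passes 120 N, or if a joint passes its speed limit or range.

## Working session

There is one attempt and no reset: what is moved stays moved. The work goes in short steps, Python scripts to look and compute and a tool call to move; the robot and the scene stay as the last step left them, time stands still between calls to the robot, and variables do not carry over. Pictures are saved under pics/ and viewed, at most 10 in all, crops included, and the job is handed in when it is done.

Besides the shell and the picture viewer there is one more tool, called after "Call:" by a JSON object that holds its "api" and its "payload". jog_arm: Moves the arm, as the interface text tells. Its arguments: {"type":"object","properties":{"plan":{"type":"array"},"force":{"type":"number"}},"required":["plan"]}

```bash
mkdir -p pics; cat > h.py <<'E'
import numpy as np, cv2
from workcell import bot
def world(cam, depth, m):
    M=bot.camera_model(cam); K=np.array(M["K"]); T=np.linalg.inv(np.array(M["camera_from_world"]))
    v,u=np.nonzero(m&(depth>0)); d=depth[v,u]
    p=np.c_[(u-K[0,2])/K[0,0]*d, -(v-K[1,2])/K[1,1]*d, -d, np.ones_like(d)]
    return (p@T.T)[:,:3]
E
python3 - <<'E'
from h import *
s=bot.sense(); print(s["time_s"],s["ee_pos"],s["eef_rot"],s["finger_gap"])
ims=[]
for c in("scene","top"):
    im,d=bot.get_image(c); cv2.imwrite(f"pics/{c}0.png",im[...,::-1]); np.save(f"{c}.npy",d)
    print(c,{k:np.round(v,3).tolist() for k,v in bot.camera_model(c).items() if k!="K"})
    for n in("box","jar","candle","stick"):
        for r in bot.masks_of(c,n)[:4]:
            p=world(c,d,r["region"]); 
            print(c,n,round(r["conf"],2),np.round(r["point"]),r["region"].sum(),np.round(np.percentile(p,[2,50,98],axis=0),3).tolist() if len(p) else None)
E
```

```text
0.0 [ 0.18288552 -0.54487502  0.2308414 ] [[ 9.48030949e-01  3.18177917e-01 -3.65207691e-04]
 [ 3.18178126e-01 -9.48030410e-01  1.01120459e-03]
 [-2.44850273e-05 -1.07485434e-03 -9.99999422e-01]] 0.08551685042912915
scene {'camera_from_world': [[-0.899, -0.437, -0.012, 0.445], [0.314, -0.664, 0.679, -0.244], [-0.305, 0.607, 0.734, -0.745], [0.0, 0.0, 0.0, 1.0]]}
scene box 0.93 [305. 219.] 2750 [[0.415, -0.218, 0.004], [0.47, -0.063, 0.062], [0.581, -0.026, 0.086]]
scene jar 0.8 [268. 253.] 441 [[0.507, -0.003, 0.002], [0.524, 0.026, 0.038], [0.55, 0.041, 0.042]]
scene jar 0.76 [235. 273.] 234 [[0.547, 0.08, 0.001], [0.559, 0.104, 0.027], [0.575, 0.117, 0.031]]
scene jar 0.68 [297. 281.] 1015 [[0.398, 0.039, 0.003], [0.424, 0.079, 0.054], [0.455, 0.098, 0.058]]
scene candle 0.67 [358. 181.] 777 [[0.385, -0.321, 0.007], [0.415, -0.272, 0.054], [0.456, -0.248, 0.057]]
scene candle 0.57 [317. 156.] 627 [[0.516, -0.366, 0.016], [0.548, -0.318, 0.054], [0.589, -0.293, 0.058]]
scene stick 0.49 [255. 225.] 149 [[0.582, -0.061, -0.001], [0.587, -0.03, 0.039], [0.603, -0.026, 0.071]]
top {'camera_from_world': [[-0.014, -1.0, -0.015, -0.056], [0.99, -0.016, 0.144, -0.538], [-0.144, -0.013, 0.99, -0.915], [0.0, 0.0, 0.0, 1.0]]}
top box 0.81 [325. 236.] 1837 [[0.418, -0.227, 0.001], [0.483, -0.128, 0.085], [0.579, -0.034, 0.088]]
top box 0.31 [250. 210.] 319 [[0.507, -0.003, 0.012], [0.528, 0.017, 0.04], [0.549, 0.038, 0.043]]
top jar 0.66 [228. 257.] 658 [[0.4, 0.036, 0.021], [0.428, 0.066, 0.056], [0.456, 0.095, 0.059]]
top jar 0.56 [252. 211.] 328 [[0.507, -0.004, 0.001], [0.528, 0.015, 0.04], [0.551, 0.038, 0.043]]
top jar 0.42 [216. 198.] 140 [[0.547, 0.085, 0.012], [0.56, 0.097, 0.029], [0.574, 0.113, 0.032]]
top candle 0.77 [399. 197.] 1029 [[0.516, -0.367, 0.013], [0.55, -0.328, 0.055], [0.588, -0.295, 0.059]]
top candle 0.7 [385. 258.] 1080 [[0.386, -0.323, 0.013], [0.421, -0.285, 0.056], [0.457, -0.25, 0.059]]
```

View pics/top0.png

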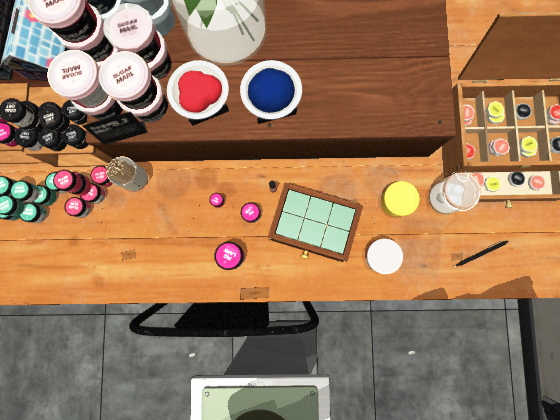

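View pics/scene0.png

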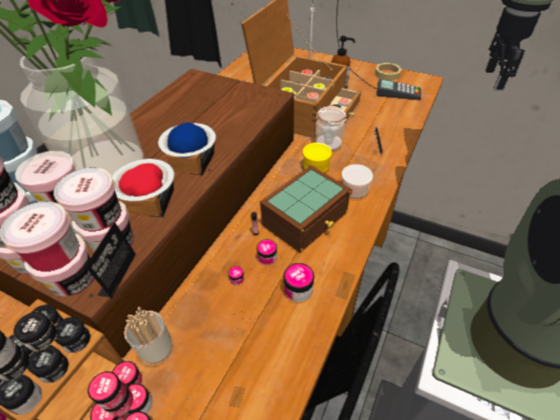

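The top view shows the sage-tile box at (317,222). The look-alikes are:
- **Box:** the open wooden organiser at (505,130).
- **Jars:** (229,255) large, (251,211) middle and meant, (217,200) small.
- **Candles:** white at (385,256) meant, yellow at (402,198) to leave alone.
- **Stick:** (273,185).

The target is the box at (317,222). Next I fit its lid from the green tiles.

```bash
python3 - <<'E'
from h import *
for c,(x0,x1,y0,y1) in {"top":(265,370,175,270),"scene":(255,355,160,255)}.items():
    im=cv2.imread(f"pics/{c}0.png"); d=np.load(c+".npy")
    h=cv2.cvtColor(im,cv2.COLOR_BGR2HSV); g=(h[...,0]>60)&(h[...,0]<95)&(h[...,1]>30)&(h[...,2]>80)
    m=np.zeros_like(g); m[y0:y1,x0:x1]=g[y0:y1,x0:x1]
    p=world(c,d,m); p=p[abs(p[:,2]-.085)<.012]
    r=cv2.minAreaRect((p[:,:2]*1000).astype(np.float32)); print(c,m.sum(),r,np.median(p[:,2]), p[:,:2].mean(0))
    cv2.imwrite(f"pics/{c}_crop.png",cv2.resize(im[y0:y1,x0:x1],None,fx=4,fy=4))
d=np.load("top.npy"); p=world("top",d,d>0)
for x in np.arange(.56,.75,.02):
    q=p[(abs(p[:,0]-x)<.01)&(abs(p[:,1]+.12)<.12)&(p[:,2]<.5)]; print(round(x,2),q[:,2].max() if len(q) else None)
E
```

```text
top 2963 ((500.042724609375, -131.2582244873047), (154.47979736328125, 102.30599212646484), 72.32463073730469) 0.08534853101093043 [ 0.49923769 -0.13165354]
scene 1929 ((499.8664245605469, -130.31707763671875), (155.32577514648438, 103.19010162353516), 72.45027923583984) 0.08491974584629858 [ 0.49901637 -0.12647907]
0.56 0.08904287339056349
0.58 0.08885186388371935
0.6 0.07262124631552758
0.62 0.005411011751618733
0.64 0.005871633487012917
0.66 0.16751632351780354
0.68 0.2322538632689548
0.7 0.2448143548420486
0.72 0.2575940933538321
0.74 0.25976884259431476
```

View pics/top_crop.png

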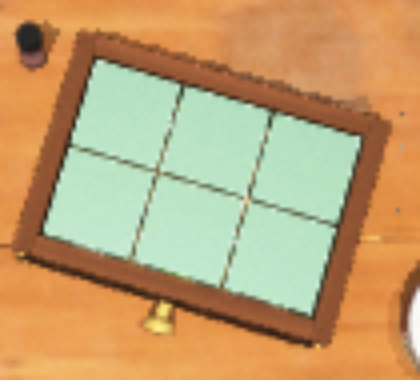

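The crop confirms it: six sage tiles in a dark frame with a brass knob at the robot side, about (158,320) in the crop. The lid centre is about (0.500,-0.131), and the box is yawed -17.6°. I'll turn the tool to line up with the box, close the fingers and travel there.

Call:
{"api": "jog_arm", "payload": {"plan": [0,0,0,0,0.105,0,0,0,0,0.105,0,0,0,0,0.105,0,0,0,0,0.105,0,0,0,0,0.105,0,0,0,0,0.105,0,1.2,-3.4,0,0,0,1.2,-3.4,0,0], "force": 20}}

```text
time_s: 1.17
ee_pos: [0.2258, -0.4872, 0.2309]
eef_rot: [[0.952, -0.305, -0.001], [-0.305, -0.952, -0.0], [-0.001, 0.0, -1.0]]
contact_force: [2.0, -0.5, 0.8]
finger_gap: 0.0001
grip_force: 0.0
```

Call:
{"api": "jog_arm", "payload": {"plan": [0,1.2,-3.4,0,0,0,1.2,-3.4,0,0,0,1.2,-3.4,0,0,0,1.2,-3.4,0,0,0,1.2,-3.4,0,0,0,1.2,-3.4,0,0,0,1.2,-3.4,0,0,0,1.2,-3.4,0,0]}}

```text
time_s: 1.83
ee_pos: [0.4007, -0.2555, 0.2314]
eef_rot: [[0.953, -0.301, 0.0], [-0.301, -0.953, -0.0], [0.0, -0.0, -1.0]]
contact_force: [0.5, 0.2, -0.6]
finger_gap: -0.0001
grip_force: 0.0
```

```bash
cat > st.py <<'E'
from h import *
s=bot.sense(); a=np.radians(-17.6); R=np.array([[np.cos(a),-np.sin(a)],[np.sin(a),np.cos(a)]])
p=np.array(s["ee_pos"]); e=np.array(s["eef_rot"])
print(s["time_s"],p.round(4),"box xy mm",(R.T@(p[:2]-[.500,-.131])*1000).round(1),"yaw",np.degrees(np.arctan2(e[1,0],e[0,0])).round(2),e[:,2].round(3),s["finger_gap"],np.round(s["contact_force"],2))
E
python3 st.py
```

```text
1.8333 [ 0.4007 -0.2555  0.2314] box xy mm [ -57.  -148.7] yaw -17.54 [ 0. -0. -1.] -7.520606173943641e-05 [ 0.47  0.18 -0.62]
```

Call:
{"api": "jog_arm", "payload": {"plan": [0,1.0,-3.2,0,0,0,1.0,-3.2,1.0,0,0,1.1,-3.2,2.5,0,0,0,0,3.5,0,0,0,0,3.5,0,0,0,0,2.0,0,0,0,0,0,0,0,0,0,0,0]}}

```text
time_s: 2.5
ee_pos: [0.458, -0.1753, 0.1066]
eef_rot: [[0.953, -0.302, -0.001], [-0.302, -0.953, 0.0], [-0.001, -0.0, -1.0]]
contact_force: [-0.9, -0.7, 0.2]
finger_gap: -0.0001
grip_force: 0.0
```

```bash
python3 st.py; python3 - <<'E'
from h import *
im,d=bot.get_image("scene"); cv2.imwrite("pics/s1.png",cv2.resize(im[110:310,200:420,::-1],None,fx=3,fy=3))
E
```

```text
2.5 [ 0.458  -0.1753  0.1066] box xy mm [-26.7 -54.9] yaw -17.56 [-0.001  0.    -1.   ] -5.179515457610348e-05 [-0.94 -0.7   0.15]
```

View pics/s1.png

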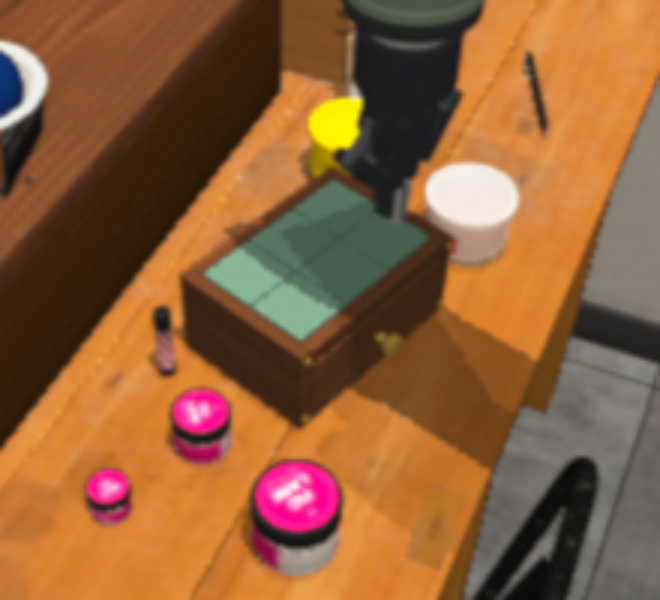

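The fingertip stands above the near -y tile, at about (395,205) in the crop, clear of the candle. I'll correct 3 mm in y and go down to just above the lid.

Call:
{"api": "jog_arm", "payload": {"plan": [0,0,-0.3,1.0,0,0,0,0,0.8,0,0,0,0,0.1,0,0,0,0,0.1,0,0,0,0,0.1,0,0,0,0,0,0,0,0,0,0,0]}}

```text
time_s: 3.13
ee_pos: [0.4592, -0.1724, 0.0859]
eef_rot: [[0.953, -0.302, 0.0], [-0.302, -0.953, -0.0], [0.0, -0.0, -1.0]]
contact_force: [0.1, -0.7, 0.2]
finger_gap: 0.0004
grip_force: 0.0
```

Call:
{"api": "jog_arm", "payload": {"plan": [0,0,0,0.1,0,0,0,0,0.1,0,0,0,0,0,0,0,0,0,0,0]}}

```text
time_s: 3.47
ee_pos: [0.4592, -0.1724, 0.0849]
eef_rot: [[0.953, -0.302, 0.001], [-0.302, -0.953, -0.0], [0.001, -0.0, -1.0]]
contact_force: [-6.0, 3.4, 37.0]
finger_gap: -0.0001
grip_force: 18.4
```

Rigid: the force rose to 37 N. I'll lift off at once, move to the middle near tile and press more gently.

Call:
{"api": "jog_arm", "payload": {"plan": [0,0,0,-1.0,0,0,0,-2.6,0,0,0,0,-2.6,0,0,0,0,0,0.7,0,0,0,0,0,0]}}

```text
time_s: 3.88
ee_pos: [0.4749, -0.1216, 0.0859]
eef_rot: [[0.954, -0.299, -0.001], [-0.299, -0.954, 0.0], [-0.001, -0.0, -1.0]]
contact_force: [-0.4, -1.2, 0.3]
finger_gap: 0.0003
grip_force: 0.0
```

Call:
{"api": "jog_arm", "payload": {"plan": [0,0,0,0.1,0,0,0,0,0.1,0,0,0,0,0,0,0,0,0,0,0]}}

```text
time_s: 4.22
ee_pos: [0.4746, -0.1233, 0.0847]
eef_rot: [[0.953, -0.302, 0.0], [-0.302, -0.953, -0.0], [0.0, 0.0, -1.0]]
contact_force: [0.9, 0.6, 0.8]
finger_gap: -0.0003
grip_force: 0.0
```

Call:
{"api": "jog_arm", "payload": {"plan": [0,0,0,0.05,0,0,0,0,0,0,0,0,0,0,0]}}

```text
time_s: 4.47
ee_pos: [0.4747, -0.123, 0.0841]
eef_rot: [[0.953, -0.302, 0.0], [-0.302, -0.953, -0.0], [0.0, 0.0, -1.0]]
contact_force: [-0.1, -1.4, 3.0]
finger_gap: 0.0002
grip_force: 1.3
```

It reads 3.0 N at 0.0841 with no sharp rise in force, so this tile may be giving. I'll go on in small steps.

Call:
{"api": "jog_arm", "payload": {"plan": [0,0,0,0.05,0,0,0,0,0,0,0,0,0,0,0]}}

```text
time_s: 4.72
ee_pos: [0.4748, -0.1228, 0.0836]
eef_rot: [[0.953, -0.301, 0.0], [-0.301, -0.953, -0.0], [0.0, -0.0, -1.0]]
contact_force: [0.4, -0.6, 2.9]
finger_gap: 0.0003
grip_force: 1.4
```

It gives: this is the catch. I'll press it about 3 mm further.

Call:
{"api": "jog_arm", "payload": {"plan": [0,0,0,0.1,0,0,0,0,0.1,0,0,0,0,0.05,0,0,0,0,0,0,0,0,0,0,0]}}

```text
time_s: 5.13
ee_pos: [0.4748, -0.1227, 0.081]
eef_rot: [[0.953, -0.301, 0.0], [-0.301, -0.953, 0.0], [0.0, -0.0, -1.0]]
contact_force: [0.5, -2.5, 2.6]
finger_gap: 0.0002
grip_force: 1.6
```

The tile is about 4 mm in, past the release point. I'll lift off straight up and let the drawer run out.

Call:
{"api": "jog_arm", "payload": {"plan": [0,0,0,0,0,0,0,0,0,0,0,0,0,-1.5,0,0,0,0,-3.0,0,0,0,0,-3.5,0,0,0,0,-3.5,0,0,0,0,-3.0,0,0,0,0,0,0]}}

```text
time_s: 5.8
ee_pos: [0.476, -0.1229, 0.2306]
eef_rot: [[0.954, -0.301, 0.006], [-0.301, -0.954, -0.001], [0.006, -0.001, -1.0]]
contact_force: [-0.4, -0.9, -0.0]
finger_gap: -0.0002
grip_force: 0.0
```

Call:
{"api": "jog_arm", "payload": {"plan": [0,0,0,0,0,0,0,0,0,0,0,0,0,0,0,0,0,0,0,0,0,0,0,0,0,0,0,0,0,0,0,0,0,0,0,0,0,0,0,0]}}

```text
time_s: 6.47
ee_pos: [0.4747, -0.1227, 0.2259]
eef_rot: [[0.953, -0.302, -0.0], [-0.302, -0.953, 0.0], [-0.0, -0.0, -1.0]]
contact_force: [-0.1, -0.9, 0.1]
finger_gap: 0.0002
grip_force: 0.0
```

```bash
python3 st.py; python3 - <<'E'
from h import *
im,d=bot.get_image("scene"); cv2.imwrite("pics/s2.png",cv2.resize(im[110:310,200:420,::-1],None,fx=3,fy=3))
for n in("jar","candle"):
    for r in bot.masks_of("scene",n)[:3]:
        print(n,np.round(r["point"]),np.round(np.percentile(world("scene",d,r["region"]),[2,50,98],axis=0),3).tolist())
E
```

```text
6.4667 [ 0.4747 -0.1227  0.2259] box xy mm [-26.6   0.2] yaw -17.55 [-0.  0. -1.] 0.00016245007123383376 [-0.09 -0.87  0.13]
jar [268. 253.] [[0.507, -0.0, 0.001], [0.525, 0.028, 0.038], [0.548, 0.041, 0.042]]
jar [299. 281.] [[0.398, 0.039, 0.005], [0.424, 0.079, 0.055], [0.457, 0.098, 0.058]]
jar [239. 274.] [[0.547, 0.088, 0.003], [0.558, 0.106, 0.027], [0.575, 0.117, 0.03]]
candle [318. 160.] [[0.482, -0.362, 0.005], [0.538, -0.311, 0.053], [0.587, -0.123, 0.226]]
candle [358. 180.] [[0.385, -0.322, 0.001], [0.414, -0.27, 0.054], [0.454, -0.247, 0.058]]
```

View pics/s2.png

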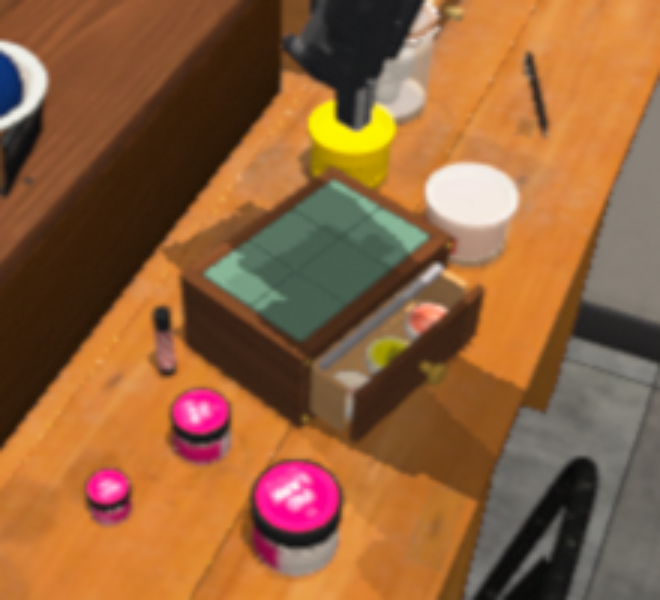

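The crop shows the drawer standing open, with its front at about (430,350). The jar, candle and stick have not moved, and the gripper is well above everything. I'll hand it in.

```bash
python3 -c "
from workcell import bot
print(bot.sense()['time_s'],bot.sign_off())"
```

```text
the job is handed in; nothing more can be done
6.6167 None
```

The catch was the middle tile of the row nearest the robot; pressing it sprang the drawer open, and it was still open at hand-in (6.6 s) with the jar, candle and stick undisturbed, though my first touch, on a rigid tile, reached 37 N.

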